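# Settle a mirror plate on its kinematic base and clamp it

## Robot

A 6-joint arm with a two-finger parallel gripper is mounted at the origin on a cart in front of the work surface, level with it; the furniture and walls round the work are solid. World frame = base frame: x ahead of the robot, y to its left, z up, the work surface at z = 0. Lengths are in m, angles in degrees, forces in N, time in s.
With the tool pointing down it reaches from about 0.4 to 0.825 m from the base axis. Payload 7 kg.
Tool frame: the origin (TCP) lies on the centre line of the jaws, within the pads' length; the fingertips stand 19 mm ahead of it and the grasp point (between the pads) is the TCP (r.tip_extent is the distance from the TCP to the fingertips, in m); z points along the fingers, y is the line along which they close (so a half turn about z gives the same grasp; the last joint's range is limited). The gripper opens to 88 mm and grips with 3 to 60 N. Pads are 19 mm wide; open, the fingers measure 130 mm over their backs; the gripper's body (78 mm by 193 mm) begins 47 mm behind the grasp point.
Start: joints at [80.506, 20.546, 0.682, 0, -70.136, -16.507], TCP at [0.296, 0.607, 0.246] pointing down, gripper open.
Joint ranges: [-176.03, 176.03], [-82.01, 121.73], [-58.28, 71.71], [-173.87, 95.51], [-174.79, -0.11], [-173.66, 173.66]. Speed limits (degrees/s): [136.94, 136.94, 172.46, 180, 180, 180].

## Interface

Orientations are given as [roll, pitch, yaw] about the fixed x, y, z axes, in that order (R = Rz(yaw) Ry(pitch) Rx(roll)).
In Python, from plant import r gives the robot as it stands. The module is installed in compiled form; this text tells all that it offers.
- The arm moves only by the tool jog_arm, never from a script. Its argument "deltas" is a list that holds one entry, the list of rows, each a list of 5 numbers: the opening, from -1 (shut) to 1 (fully open), then the shift along the world's x, y, z in cm, then the turn about the world's z in rad. In form: [[[claw, dx, dy, dz, turn], ...]]. A call has 1 to 8 rows; each row shifts and turns the commanded pose from where the row before left it; what a row does not reach is not made up. A row lasts 1/8 s, in which the tool goes at most 62.5 mm and 10.7 degrees, less where a joint would pass 70% of its speed; a pose out of reach is approached as far as the arm can. A call with a gripper value outside its range is refused whole. The fingers move at their own pace and stop on an object; "force" is the grip in N (left out, the last holds). Time passes only in rows, so rows that do not move let the fingers close. It gives the time, the measured TCP pose, the force, the opening and the grip force at its end, in the units of the state.
- r.get_state(): the state, without advancing time (a new reading comes with each control period).
- r.capture(name): name is "side" or "top"; returns the picture (480x640x3 uint8, blue, green, red); there is no depth.
- r.camera_info(name): a dict with "fx", "fy", "cx", "cy" (pixels), "view" (4x4, takes a point from world to camera coordinates). Camera axes: x right, y up, looking along -z (the intrinsics and any distortion apply to the point x, -y, -z); pixel columns grow to the right and rows downward; lengths in m; the calibration is good to about 2 mm. A picture is of the moment at which its call begins. camera_info takes no time and is no camera call.
- r.close_job(): hands the job in; it is judged then, once.
The state is a dict: "time_s": time; "joints": joint angles; "qd": joint speeds; "joint_torque": joint torques, N m; "tcp_pos": TCP position; "eef_rot": TCP orientation; "contact_force": force on the tool from outside, world axes, zero at the start; "moment": the same for the moment, N m; "gripper_width": finger opening in m; "gripper_force": force on a finger pad.
Only numpy, scipy, OpenCV 4.12 (cv2) and the standard library are available. Lean on these libraries where they do the work, as an engineer would, in place of code of your own. Each camera call takes 0.05 s, during which the arm holds its last target. There are 200 camera calls.

## Task

Lift the mirror plate off its rubber mat by its bridge handle and set it on the kinematic base so that its three ball feet settle fully home, each in its own seat (cone, V groove, flat). The base's height screws were left where the last job needed them, so feel the plate down slowly and gently until the seats carry it, without letting it drop even the last few millimetres and with never more than 10 newtons on the lapped seats as you set it down. Once it sits there freely, let go of it and swing the toggle clamp over until it locks with its rubber foot on the plate; leave the other things on the cabinet where they are.

Things in the scene. Friction and masses are not known exactly. Their poses are not given: they have to be found in the camera images.
- mirror_plate: Loose aluminium plate 144 x 100 x 8 mm, 60 mm wide at its +x end, 0.29 to 0.45 kg, on three ball feet on a black rubber mat 3 mm thick. Origin: level of the balls' undersides, below the handle's middle; x along the handle to the end with the round mirror (cell 39 mm wide, 9 mm high, at x 51), z up. Plate top 28 mm above origin. Home, it lies on the base with x and y axes along the base's.
- handle_grip (a point): Middle of the plate's bridge handle: a round steel bar, 12 mm diameter, along the plate's x, 58 mm above the plate's origin, 30 mm above its top, on two posts 38 mm apart (clear width). The centre of mass is within 6 mm of it in x and y. Home, it stands 100 to 112 mm above the base's origin (106 with all height screws at middle).
- kinematic_base: Fixed dark grey base, 156 x 110 mm, with the toggle clamp on a tail at its -x end. Origin: underside, below the plate's handle when home. Its deck (a height stage), with three steel seats, was left up to 5 mm above or below middle, each seat 1 mm more or less: not measured, fixed under load: home height must be felt; tilt there up to 0.04 rad. Keep under 10 N setting down, 15 N clamped.
- cone_seat (a point): Point fixed to the base at the 90 degree cone (mouth 22 mm): x -58, y +36 mm of the base, where the cone foot's centre lies when home with all screws at middle (56 mm above the base's underside); it does not follow the screws. Steel rubs dry (friction 0.5 to 0.7): a foot on one flank only can hang there until the plate is worked a little to and fro.
- groove_seat (a point): The same point for the 90 degree V groove, 22 mm wide and 28 mm long, at x -58, y -36 mm of the base; the groove runs along this frame's y axis.
- flat_seat (a point): The same point for the flat seat, a disc 27 mm wide at x +52, y 0 mm of the base (its face lies 8 mm below this point with the screws at middle).
- cone_foot (a point): Centre of the plate's ball foot that belongs in the cone: 16 mm ball, at x -58, y +36, z 8 mm of the plate.
- groove_foot (a point): Centre of the plate's ball foot that belongs in the V groove: x -58, y -36, z 8 mm of the plate.
- flat_foot (a point): Centre of the plate's ball foot that belongs on the flat, under the mirror: x +52, y 0, z 8 mm of the plate.
- clamp_bar (a joint): Angle of the toggle clamp's steel bar: 0 open (bar standing up, as at the start), 1.745 level over the plate at dead centre, 1.73 locked. It turns about an axis along the base's y at x -102 mm, 89 mm above the base's underside. A true toggle: the handle's last few degrees carry it over centre, where it stops firmly and stays locked by itself.
- clamp_knob (a point): Middle of the round end (19 mm) of the clamp's rubber handle (17 mm thick, pinch it across the base's y). Open, it leans away from the plate, 27 degrees above level. In the base's x-z plane (mm) this point swings through -174, 126 (open); -161, 144; -138, 160; -107, 169; -88, 168; -58, 156 (dead centre) to its stop at -53, 153. Free, it moves under 3 N; with the foot on the plate under 6 N.
- clamp_foot: Sprung rubber foot (14 mm wide, 0.25 N a mm) under the end of the clamp's bar; origin: middle of its pressing face. Closed, it presses the plate's top at about x -42, y 0 mm of the base with 0.7 to 4 N.
- tip_cleaner: Bystander: black round cup of brass wool, 64 mm wide, 34 mm high; origin under its middle.
- small_carton: Bystander: small printed carton, 32 x 63 mm, 44 mm high; origin under its middle.
- solder_spool: Bystander: reel of solder wire, 52 mm wide, 34 mm high; origin under its middle.
- tweezers: Bystander: steel tweezers, 126 mm long, 9 mm high, lying between the two task places; origin under its middle.
- screw_dish: Bystander: shallow steel dish, 66 mm wide, 14 mm high; origin under its middle.
- tape_roll: Bystander: amber tape roll, 60 mm wide, 18 mm high; origin under its middle.
- screwdriver: Bystander: small screwdriver, 150 mm long, 13 mm high; origin under its middle.

How it is judged (in metres and radians):
On the way:
1. the plate is let go with its three feet home in their seats while the clamp is still open (horizontal distance between cone_foot and cone_seat below 0.0018 m and x of groove_foot in the frame of groove_seat between -0.0018 and 0.0018 m and horizontal distance between flat_foot and flat_seat below 0.004 m and z of cone_foot in the frame of cone_seat below 0.0075 m and angle between mirror_plate's own z axis and vertical below 0.06 rad and contact force between mirror_plate and kinematic_base above 1.5 N and contact force between the fingers and mirror_plate below 0.1 N and linear speed of mirror_plate below 0.01 m/s and value of joint clamp_bar below 0.9 rad), for 0.3 s.
At the end, for the whole second after the job is handed in: The plate rests, released, on the base: cone foot within 1.8 mm of the cone's axis, groove foot within 1.8 mm of the groove's middle plane, flat foot within 4 mm of its seat's middle; the clamp is locked (bar beyond 1.70 rad) with its foot pressing on the plate with more than 0.4 N (horizontal distance between cone_foot and cone_seat below 0.0018 m and x of groove_foot in the frame of groove_seat between -0.0018 and 0.0018 m and horizontal distance between flat_foot and flat_seat below 0.004 m and z of cone_foot in the frame of cone_seat below 0.0075 m and angle between mirror_plate's own z axis and vertical below 0.06 rad and contact force between mirror_plate and kinematic_base above 1.5 N and contact force between the fingers and mirror_plate below 0.1 N and linear speed of mirror_plate below 0.01 m/s and value of joint clamp_bar above 1.7 rad and contact force between clamp_foot and mirror_plate above 0.4 N); the robot touches nothing.
It fails at once if more than 10 N between the plate and the base's seats while it is set down (clamp open) (contact force between mirror_plate and kinematic_base above 10 N and value of joint clamp_bar below 0.9 rad).
It fails at once if more than 15 N between the plate and the base at any time (contact force between mirror_plate and kinematic_base above 15 N).
It fails at once if the plate drops or is thrust onto its seats: faster than 0.08 m/s with its cone foot within 8 mm of its seat point, sideways and above (horizontal distance between cone_foot and cone_seat below 0.008 m and z of cone_foot in the frame of cone_seat below 0.008 m and linear speed of mirror_plate above 0.08 m/s).
It fails at once if the mirror plate is tipped over (angle between mirror_plate's own z axis and vertical above 0.5 rad).
It fails at once if a bystander is moved by more than 20 mm (distance of any of tip_cleaner, small_carton, solder_spool, tweezers, screw_dish, tape_roll, screwdriver from where it was at the start of the episode above 0.02 m).
It also fails if it takes over 67 s, if anything falls off the work surface, if the arm or the gripper's body presses on something with over 40 N, if the wrist force passes 120 N, or if a joint passes its speed limit or range.

## Working session

There is one attempt and no reset: what is moved stays moved. The work goes in short steps, Python scripts to look and compute and a tool call to move; the robot and the scene stay as the last step left them, time stands still between calls to the robot, and variables do not carry over. Pictures are saved under pics/ and viewed, at most 10 in all, crops included, and the job is handed in when it is done.

Besides the shell and the picture viewer there is one more tool, called after "Request:" in YAML: its name, and indented under it one key for each argument. jog_arm: Moves the arm, as the interface text tells. Its arguments: {"type":"object","properties":{"deltas":{"type":"array"},"force":{"type":"number"}},"required":["deltas"]}

```bash
mkdir -p pics
python3 - <<'E'
from plant import r
import cv2,numpy as np
np.set_printoptions(precision=4,suppress=True)
for n in("side","top"):
    cv2.imwrite(f"pics/{n}0.png",r.capture(n)); c=r.camera_info(n); print(n,c)
s=r.get_state(); print(s, r.tip_extent)
E
```

```text
side {'fx': 511.3412867573614, 'fy': 511.3412867573614, 'cx': 317.70154284230694, 'cy': 247.4069320696269, 'view': array([[-0.9704, -0.2412, -0.0097,  0.541 ],
       [ 0.1505, -0.636 ,  0.7568, -0.1986],
       [-0.1887,  0.733 ,  0.6535, -0.9595],
       [ 0.    ,  0.    ,  0.    ,  1.    ]])}
top {'fx': 584.7634976485365, 'fy': 584.7634976485365, 'cx': 321.182804351298, 'cy': 238.8655488558761, 'view': array([[-0.0041, -0.9999,  0.0155, -0.0672],
       [ 0.9968, -0.0029,  0.0798, -0.5503],
       [-0.0797,  0.0158,  0.9967, -1.0954],
       [ 0.    ,  0.    ,  0.    ,  1.    ]])}
{'time_s': 0.1, 'joints': array([ 80.5061,  20.5852,   0.6388,  -0.0175, -70.1352, -16.5059]), 'qd': array([-0.1396, -0.1337,  0.09  ,  0.0549,  0.036 , -0.0362]), 'joint_torque': array([ -0.0019, -58.4163,  29.375 ,   7.0155,   0.0101,  -0.    ]), 'tcp_pos': array([0.2958, 0.6063, 0.2447]), 'eef_rot': array([179.9172,  -0.0074, -26.0058]), 'contact_force': array([-0.2057, -0.1266,  0.1206]), 'moment': array([ 0.0045, -0.0155,  0.0737]), 'gripper_force': 0.0, 'gripper_width': 0.08747203728896935} 0.019
```

View pics/side0.png

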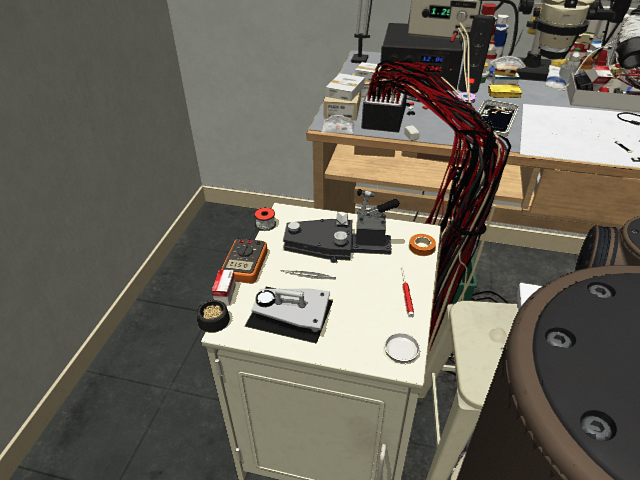

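View pics/top0.png

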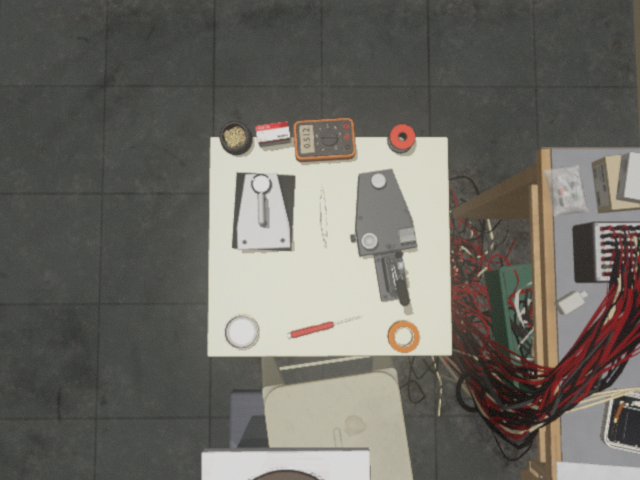

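Run:
```python
import cv2
for n,x,y in(("top",225,165),("side",240,190)):
    i=cv2.imread(f"pics/{n}0.png")[y:y+150,x:x+200]
    cv2.imwrite(f"pics/{n}c.png",cv2.resize(i,None,fx=4,fy=4,interpolation=cv2.INTER_CUBIC))
```

```text
(no output)
```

View pics/topc.png

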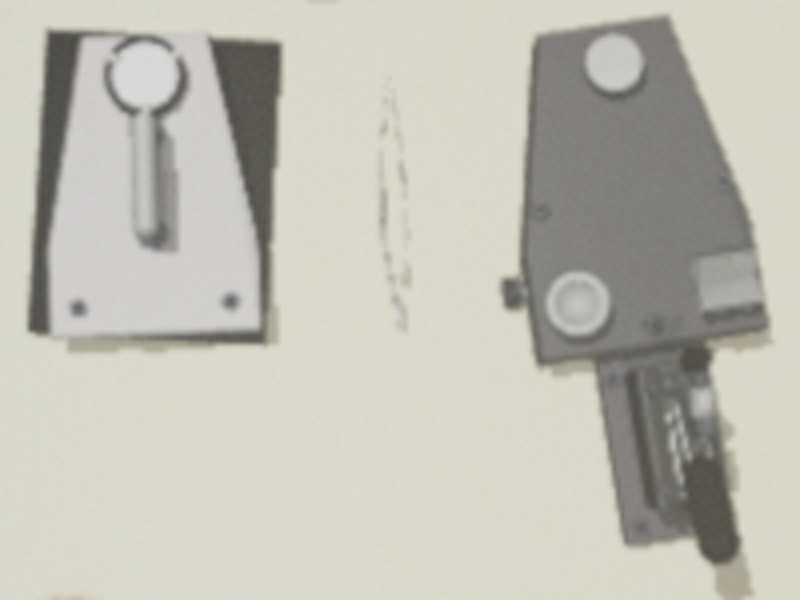

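View pics/sidec.png

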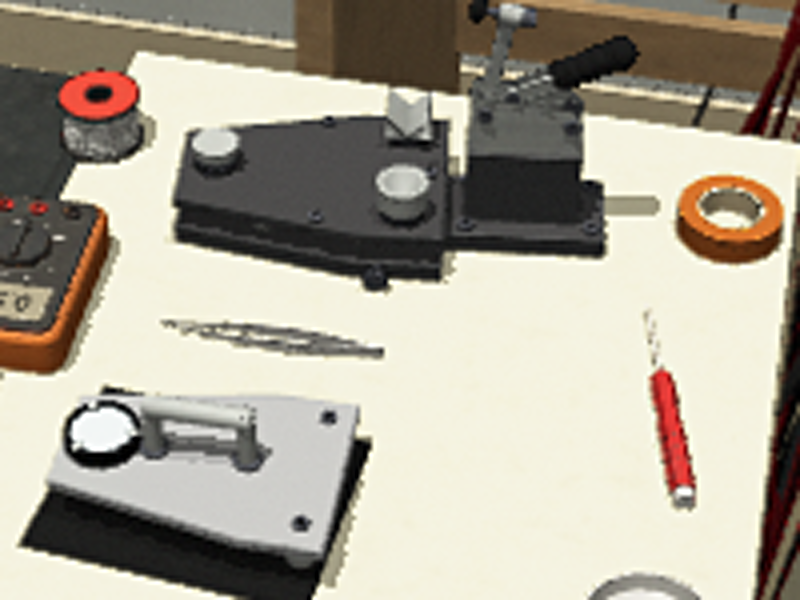

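```bash
cat > h.py <<'E'
from plant import r
import cv2,numpy as np
from scipy.optimize import least_squares
np.set_printoptions(precision=4,suppress=True)
CI={n:r.camera_info(n) for n in("side","top")}
OFF={"top":(225,165),"side":(240,190)}
def proj(n,p):
    c=CI[n]; q=np.atleast_2d(p)@c["view"][:3,:3].T+c["view"][:3,3]
    return np.c_[c["cx"]-c["fx"]*q[:,0]/q[:,2], c["cy"]+c["fy"]*q[:,1]/q[:,2]]
def cr(n,u): return (np.array(u,float)-1.5)/4+OFF[n]   # 4x crop pixel -> image pixel
def world(p,m): 
    c,s=np.cos(p[3]),np.sin(p[3]); m=np.atleast_2d(m)/1000
    return np.c_[p[0]+c*m[:,0]-s*m[:,1],p[1]+s*m[:,0]+c*m[:,1],p[2]+m[:,2]]
def fit(obs,x0,fixz=None):  # obs: (cam, image px, model mm)
    def f(p):
        p=np.r_[p[:2],fixz,p[-1]] if fixz is not None else p
        return np.concatenate([proj(n,world(p,m))[0]-u for n,u,m in obs])
    s=least_squares(f,x0 if fixz is None else np.r_[x0[:2],x0[3]],loss="soft_l1")
    return s.x,f(s.x).reshape(-1,2)
E
python3 - <<'E'
from h import *
print({n:-c["view"][:3,:3].T@c["view"][:3,3] for n,c in CI.items()})
P=[("top",(145,76),(51,0,37)),("top",(78,308),(-58,36,28)),("top",(231,301),(-58,-36,28)),("top",(50,338),(-72,50,28)),("top",(263,331),(-72,-50,28)),
("side",(103,434),(51,0,37)),("side",(301,523),(-58,36,28)),("side",(329,416),(-58,-36,28))]
B=[("top",(578,304),(-58,36,55.7)),("top",(614,64),(52,0,48)),("top",(727,283),(-58,-36,55.7)),
("side",(403,183),(-58,36,55.7)),("side",(215,144),(52,0,48))]
for o in(P,B):
    o=[(n,cr(n,u),m) for n,u,m in o]
    x,e=fit(o,[.6,0,0,0]); print(x,np.degrees(x[3])); print(e.ravel())
    pp=np.r_[x]; print("handle/knob",world(x,[(0,0,58),(-174,0,126),(-53,0,153)]).round(4).tolist())
E
```

```text
{'side': array([0.3739, 0.7075, 0.7826]), 'top': array([ 0.4609, -0.0515,  1.1367])}
[0.6036 0.043  0.0035 0.0451] 2.581967001350126
[-0.2011 -0.3648  0.2835  0.2777  0.0928  0.2085  0.1519  0.5133 -0.1856
 -0.2789 -0.3582 -1.6569 -0.0783  0.3806  0.0586  0.6101]
handle/knob [[0.6036, 0.043, 0.0615], [0.4297, 0.0351, 0.1295], [0.5506, 0.0406, 0.1565]]
[ 0.6062 -0.1837  0.0021  0.1433] 8.207952896249733
[-0.5453  0.0396 -0.0076 -0.0692  0.4791 -0.3427  0.0447  0.1563  0.4262
 -0.0817]
handle/knob [[0.6062, -0.1837, 0.0601], [0.434, -0.2086, 0.1281], [0.5537, -0.1913, 0.1551]]
```

Request:
jog_arm:
  deltas:
    - [[0.2,2.5,-4.7,0,0.0625],[0.2,2.5,-4.7,0,0.0625],[0.2,2.5,-4.7,0,0.0625],[0.2,2.5,-4.7,0,0.0625],[0.2,2.5,-4.7,0,0.0625],[0.2,2.5,-4.7,0,0.0625],[0.2,2.5,-4.7,0,0.0625],[0.2,2.5,-4.7,0,0.0625]]
  force: 15

```text
time_s: 1.1
tcp_pos: [0.4963, 0.229, 0.2455]
eef_rot: [180.0, 0.0, 2.8]
contact_force: [0.6, 0.4, 0.7]
gripper_width: 0.0523
gripper_force: 0.0
```

Request:
jog_arm:
  deltas:
    - [[0.2,2.7,-4.7,0,0],[0.2,2.7,-4.7,0,0],[0.2,2.7,-4.7,0,0],[0.2,2.7,-4.7,0,0],[0.2,0,0,-4,0],[0.2,0,0,-3,0],[0.2,0,0,-1,0],[0.2,0,0,0,0]]

```text
time_s: 2.1
tcp_pos: [0.6039, 0.0427, 0.1654]
eef_rot: [180.0, 0.1, 2.7]
contact_force: [0.3, 0.1, -0.1]
gripper_width: 0.0526
gripper_force: 0.0
```

Request:
jog_arm:
  deltas:
    - [[0.2,0,0,-3,0],[0.2,0,0,-3,0],[0.2,0,0,-2,0],[0.2,0,0,-1.4,0],[0.2,0,0,-1,0],[0.2,0,0,0,0],[-0.4,0,0,0,0],[-0.7,0,0,0,0]]

```text
time_s: 3.1
tcp_pos: [0.6044, 0.0428, 0.0623]
eef_rot: [-180.0, -0.1, 2.7]
contact_force: [-0.5, -1.2, -0.9]
gripper_width: 0.0378
gripper_force: 0.0
```

Request:
jog_arm:
  deltas:
    - [[-0.8,0,0,0,0],[-0.9,0,0,0,0],[-1,0,0,0,0],[-1,0,0,0,0]]
  force: 25

```text
time_s: 3.6
tcp_pos: [0.6041, 0.0428, 0.0617]
eef_rot: [-180.0, -0.0, 2.7]
contact_force: [-0.5, 1.0, 0.2]
gripper_width: 0.0116
gripper_force: 25.0
```

Request:
jog_arm:
  deltas:
    - [[-1,0,0,0.3,0],[-1,0,0,0.7,0],[-1,0,0,2,0],[-1,0,0,3,0],[-1,0,0,3,0],[-1,0,0,1.5,0],[-1,0,0,0.5,0],[-1,0,0,0,0]]

```text
time_s: 4.6
tcp_pos: [0.6035, 0.0426, 0.1709]
eef_rot: [180.0, 0.1, 2.6]
contact_force: [0.2, 0.0, -4.0]
gripper_width: 0.011
gripper_force: 25.0
```

Request:
jog_arm:
  deltas:
    - [[-1,0,-1.5,0,0],[-1,0.04,-3,0,0.02],[-1,0.04,-4,0,0.02],[-1,0.04,-4,0,0.02],[-1,0.05,-4,0,0.02],[-1,0.05,-3.5,0,0.018],[-1,0.02,-2,0,0],[-1,0.02,-0.67,0,0]]

```text
time_s: 5.6
tcp_pos: [0.6059, -0.1854, 0.1706]
eef_rot: [-180.0, 0.1, 8.2]
contact_force: [0.2, 0.3, -3.6]
gripper_width: 0.0112
gripper_force: 25.0
```

Request:
jog_arm:
  deltas:
    - [[-1,0,0,0,0],[-1,0,0,0,0],[-1,0,0,0,0],[-1,0,0,0,0]]

```text
time_s: 6.1
tcp_pos: [0.6067, -0.1834, 0.1717]
eef_rot: [180.0, -0.0, 8.3]
contact_force: [1.0, -0.6, -3.9]
gripper_width: 0.0111
gripper_force: 25.0
```

Run:
```python
from h import *
a=r.capture("top");b=r.capture("side");s=r.get_state();print({k:s[k] for k in("time_s","tcp_pos","eef_rot","contact_force","moment","gripper_width")})
cv2.imwrite("pics/t1.png",a);cv2.imwrite("pics/s1.png",b)
A=cv2.resize(a[150:300,335:435],None,fx=4,fy=4,interpolation=cv2.INTER_CUBIC)
B=cv2.resize(b[170:320,270:370],None,fx=4,fy=4,interpolation=cv2.INTER_CUBIC)
cv2.imwrite("pics/c1.png",np.hstack([A,B]))
```

```text
{'time_s': 6.2, 'tcp_pos': array([ 0.6066, -0.1837,  0.1717]), 'eef_rot': array([179.9991,  -0.0123,   8.2912]), 'contact_force': array([-0.9184,  0.1674, -3.4396]), 'moment': array([-0.0917, -0.05  ,  0.0001]), 'gripper_width': 0.011364450125572963}
```

View pics/c1.png

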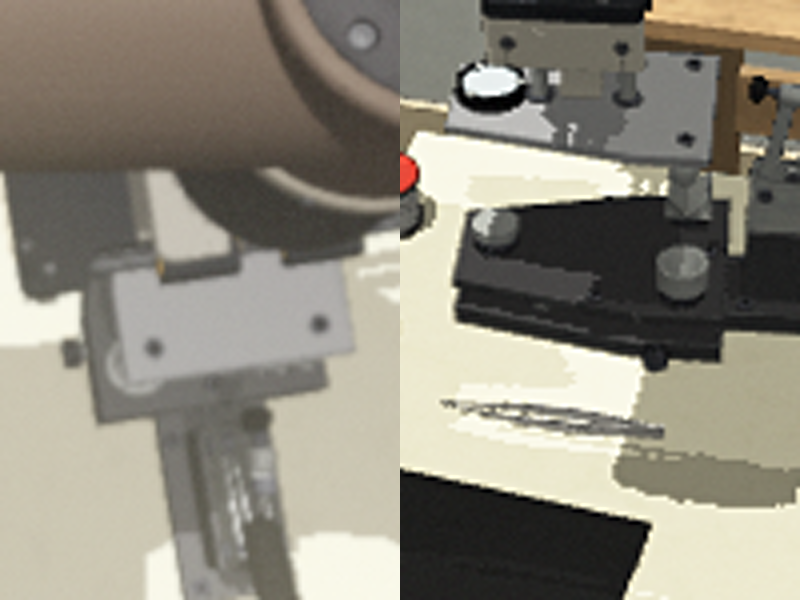

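Run:
```python
import h; from h import *
h.OFF={"top":(335,150),"side":(270,170)}
P=[("top",(154,348),(-58,36,28)),("top",(320,323),(-58,-36,28)),("top",(126,380),(-72,50,28)),("top",(354,351),(-72,-50,28)),
("side",(91,84),(51,0,37)),("side",(285,139),(-58,36,28)),("side",(294,64),(-58,-36,28))]
o=[(n,cr(n,u),m) for n,u,m in P]
for fz in(None,.1717-.058):
    x,e=fit(o,[.6,-.18,0.1,0.1],fz); print(x,np.degrees(x[-1])); print(e.ravel())
```

```text
[ 0.607  -0.1832  0.1139  0.1413] 8.095190649652142
[-0.1749 -0.2081 -0.1933  0.0281 -0.0244  1.0518  0.6474 -0.0813 -0.3713
 -1.328  -0.1217  0.6251 -0.1652  0.3332]
[ 0.607  -0.1833  0.141 ] 8.079365345214091
[-0.155  -0.2167 -0.1816  0.0324 -0.0055  1.039   0.655  -0.0761 -0.3679
 -1.2619 -0.1341  0.6979 -0.1685  0.4063]
```

Request:
jog_arm:
  deltas:
    - [[-1,-0.04,0,-0.5,0],[-1,0,0,-1.3,0],[-1,0,0,-1.5,0],[-1,0,0,-1.2,0],[-1,0,0,-0.6,0],[-1,0,0,-0.25,0],[-1,0,0,-0.1,0],[-1,0,0,0,0]]
  force: 15

```text
time_s: 7.2
tcp_pos: [0.6064, -0.184, 0.1175]
eef_rot: [180.0, -0.0, 8.3]
contact_force: [-0.0, -0.1, -3.4]
gripper_width: 0.0115
gripper_force: 15.0
```

Request:
jog_arm:
  deltas:
    - [[-1,0,0,-0.04,0],[-1,0,0,-0.04,0],[-1,0,0,-0.04,0],[-1,0,0,-0.04,0],[-1,0,0,-0.04,0],[-1,0,0,-0.04,0],[-1,0,0,0,0],[-1,0,0,0,0]]

```text
time_s: 8.2
tcp_pos: [0.6061, -0.184, 0.1147]
eef_rot: [180.0, -0.0, 8.3]
contact_force: [-0.2, -0.7, -3.9]
gripper_width: 0.0118
gripper_force: 15.0
```

Request:
jog_arm:
  deltas:
    - [[-1,0,0,-0.04,0],[-1,0,0,-0.04,0],[-1,0,0,-0.04,0],[-1,0,0,-0.04,0],[-1,0,0,0,0]]

```text
time_s: 8.82
tcp_pos: [0.6061, -0.184, 0.1131]
eef_rot: [180.0, 0.0, 8.3]
contact_force: [-0.6, 0.2, -3.7]
gripper_width: 0.0117
gripper_force: 15.0
```

Run:
```python
from h import *
a=r.capture("side");s=r.get_state();print(s["tcp_pos"],s["contact_force"],s["moment"])
cv2.imwrite("pics/c2.png",cv2.resize(a[190:290,275:410],None,fx=5.9,fy=5.9,interpolation=cv2.INTER_CUBIC))
```

```text
[ 0.6061 -0.184   0.1131] [-0.4931 -0.2832 -3.2363] [-0.0259 -0.0558  0.0023]
```

View pics/c2.png

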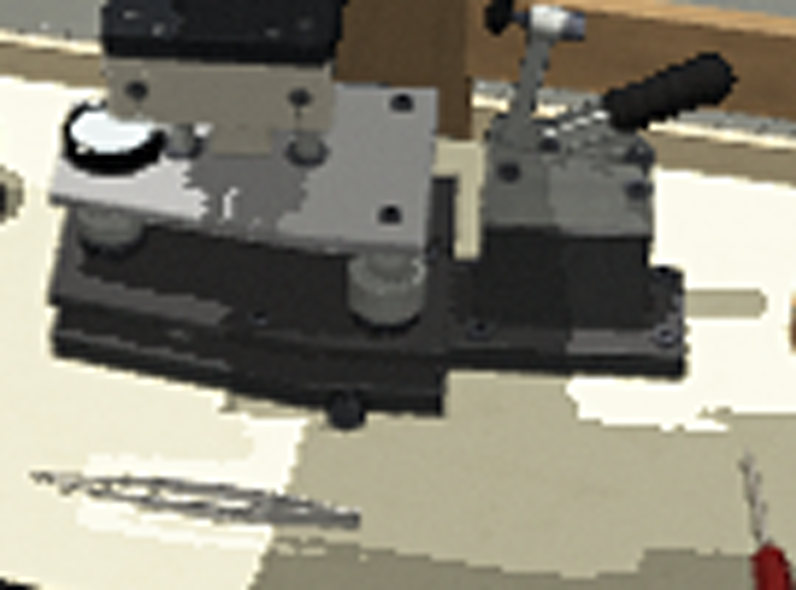

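Request:
jog_arm:
  deltas:
    - [[-1,0,0,-0.03,0],[-1,0,0,-0.03,0],[-1,0,0,-0.03,0],[-1,0,0,0,0],[-1,0,0,0,0]]

```text
time_s: 9.5
tcp_pos: [0.6061, -0.1841, 0.1121]
eef_rot: [180.0, 0.0, 8.3]
contact_force: [1.2, -0.4, -3.1]
gripper_width: 0.0115
gripper_force: 15.0
```

Request:
jog_arm:
  deltas:
    - [[-1,0,0,-0.03,0],[-1,0,0,-0.03,0],[-1,0,0,-0.03,0],[-1,0,0,0,0],[-1,0,0,0,0]]

```text
time_s: 10.12
tcp_pos: [0.6061, -0.184, 0.1113]
eef_rot: [-180.0, 0.0, 8.3]
contact_force: [0.9, -0.8, -3.0]
gripper_width: 0.0114
gripper_force: 15.0
```

Request:
jog_arm:
  deltas:
    - [[-1,0,0,-0.03,0],[-1,0,0,-0.03,0],[-1,0,0,0,0],[-1,0,0,0,0]]

```text
time_s: 10.62
tcp_pos: [0.6061, -0.184, 0.1107]
eef_rot: [180.0, -0.0, 8.3]
contact_force: [0.5, 1.2, -4.1]
gripper_width: 0.011
gripper_force: 15.0
```

Run:
```python
from h import *
L=[]
for i in range(6):
    r.capture("side"); s=r.get_state(); L.append(np.r_[s["tcp_pos"]*1000,s["contact_force"],s["moment"]])
print(np.mean(L,0),np.std(L,0))
```

```text
[ 606.1225 -184.0383  110.6687   -0.0198    0.0827   -3.5077   -0.0542
   -0.0011   -0.0224] [0.0152 0.0072 0.0077 0.3243 0.5825 0.4889 0.016  0.0447 0.0336]
```

Request:
jog_arm:
  deltas:
    - [[-1,0,0,-0.03,0],[-1,0,0,-0.03,0],[-1,0,0,-0.03,0],[-1,0,0,0,0],[-1,0,0,0,0]]

```text
time_s: 11.55
tcp_pos: [0.6062, -0.1841, 0.11]
eef_rot: [180.0, -0.0, 8.3]
contact_force: [-1.4, 1.0, 1.5]
gripper_width: 0.0116
gripper_force: 15.0
```

```bash
cat > m.py <<'E'
from h import *
L=[]
for i in range(6):
    r.capture("side"); s=r.get_state(); L.append(np.r_[s["tcp_pos"]*1000,s["contact_force"],s["moment"]*1000])
print(s["time_s"],np.mean(L,0).round(2),s["eef_rot"],s["gripper_width"])
E
python3 m.py
```

```text
11.85 [ 606.2  -184.07  109.99   -1.36    0.67    1.41  122.81  493.77   22.6 ] [179.9925  -0.014    8.2674] 0.011280881273766795
```

Request:
jog_arm:
  deltas:
    - [[-1,0,0,0.05,0],[-1,-0.06,0.03,0,0],[-1,0,0,-0.02,0],[-1,0,0,-0.02,0],[-1,0,0,0,0]]

```text
time_s: 12.48
tcp_pos: [0.6058, -0.1837, 0.11]
eef_rot: [180.0, -0.0, 8.3]
contact_force: [1.5, 0.7, -1.3]
gripper_width: 0.0115
gripper_force: 15.0
```

```bash
python3 m.py
```

```text
12.775 [ 605.78 -183.72  110.01    1.77    0.46   -0.88  160.81 -610.24   12.43] [179.9947  -0.0287   8.2678] 0.011067384016600467
```

Request:
jog_arm:
  deltas:
    - [[-1,0,0,0.03,0],[-1,0.04,0.02,0,0],[-1,0,0,-0.02,0],[-1,0,0,-0.02,0],[-1,0,0,0,0]]

```text
time_s: 13.4
tcp_pos: [0.6058, -0.1837, 0.1099]
eef_rot: [180.0, 0.0, 8.3]
contact_force: [0.7, 0.5, 1.4]
gripper_width: 0.0112
gripper_force: 15.0
```

```bash
python3 m.py
```

```text
13.7 [ 605.87 -183.61  109.91    0.29    0.16    1.44  -53.09  -87.77   14.65] [179.9954  -0.0003   8.2625] 0.010907556487096067
```

Request:
jog_arm:
  deltas:
    - [[-1,0,0,0.01,0],[-1,0,0,0,0],[-1,0,0,0,0]]
  force: 5

```text
time_s: 14.08
tcp_pos: [0.6059, -0.1836, 0.1099]
eef_rot: [-180.0, 0.0, 8.3]
contact_force: [-0.4, 0.1, 1.8]
gripper_width: 0.012
gripper_force: 5.0
```

```bash
python3 m.py
```

```text
14.375 [ 605.87 -183.57  109.87   -0.24   -0.25    1.69 -107.38   61.25   30.61] [179.9994   0.0043   8.2648] 0.01145402962228489
```

Request:
jog_arm:
  deltas:
    - [[-1,0.03,0,0,0],[-1,-0.06,0,0,0],[-1,0.03,0.03,0,0],[-1,0,-0.06,0,0],[-1,0,0.03,0,0.006],[-1,0,0,0,-0.012],[-1,0,0,0,0.006],[-1,0,0,0,0]]
  force: 4

```text
time_s: 15.38
tcp_pos: [0.6059, -0.1835, 0.1098]
eef_rot: [-180.0, 0.0, 8.3]
contact_force: [-0.3, 0.7, 1.9]
gripper_width: 0.0117
gripper_force: 4.0
```

```bash
python3 m.py
```

```text
15.675 [ 605.91 -183.54  109.87   -0.51   -0.04    1.93 -133.12  161.19   16.4 ] [179.9993   0.0031   8.2631] 0.011563458657433572
```

Request:
jog_arm:
  deltas:
    - [[-1,0,0,0.01,0],[-1,0,0,0.01,0],[-1,0,0,0,0],[-1,0,0,0,0]]
  force: 3

```text
time_s: 16.18
tcp_pos: [0.6059, -0.1835, 0.1099]
eef_rot: [-180.0, 0.0, 8.3]
contact_force: [-1.1, -1.5, 1.5]
gripper_width: 0.0117
gripper_force: 3.0
```

```bash
python3 m.py
```

```text
16.475 [ 605.86 -183.52  109.95   -0.19   -0.57   -0.43 -181.83  -47.49   46.36] [-179.996     0.0122    8.2625] 0.011730153533058018
```

Request:
jog_arm:
  deltas:
    - [[-0.72,0,0,0,0],[-0.68,0,0,0,0],[-0.6,0,0,0,0],[-0.4,0,0,0,0],[-0.1,0,0,0,0],[0.1,0,0,0,0],[0.1,0,0,0,0],[0.1,0,0,0,0]]

```text
time_s: 17.48
tcp_pos: [0.6059, -0.1835, 0.1101]
eef_rot: [-180.0, -0.0, 8.3]
contact_force: [-0.4, -0.5, -0.5]
gripper_width: 0.0477
gripper_force: 0.0
```

Run:
```python
from h import *
a=r.capture("top");b=r.capture("side");s=r.get_state();print({k:s[k] for k in("time_s","tcp_pos","contact_force","moment","gripper_width")})
A=cv2.resize(a[150:300,335:435],None,fx=4,fy=4,interpolation=cv2.INTER_CUBIC)
B=cv2.resize(b[180:330,275:375],None,fx=4,fy=4,interpolation=cv2.INTER_CUBIC)
cv2.imwrite("pics/c3.png",np.hstack([A,B]))
```

```text
{'time_s': 17.575, 'tcp_pos': array([ 0.6059, -0.1836,  0.1101]), 'contact_force': array([ 0.2425, -0.4394,  0.1101]), 'moment': array([-0.0415, -0.0466, -0.0879]), 'gripper_width': 0.048138173147879354}
```

View pics/c3.png

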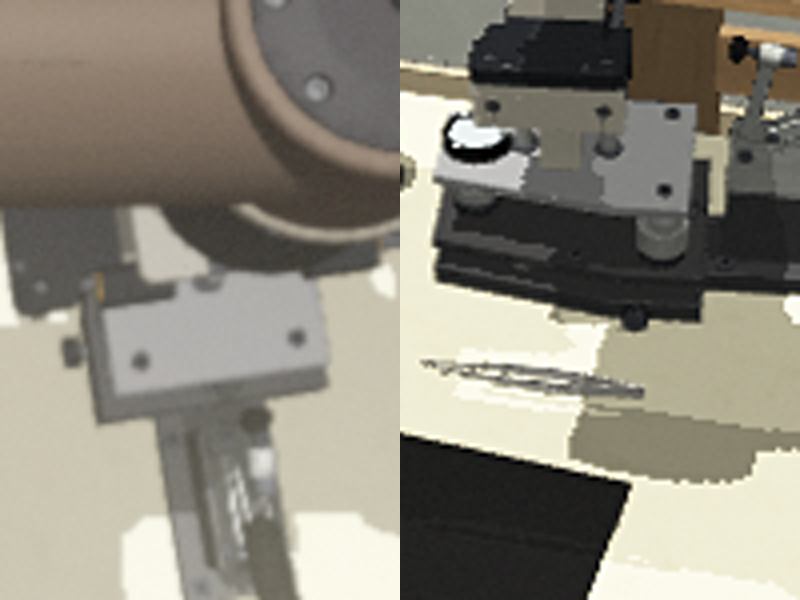

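Request:
jog_arm:
  deltas:
    - [[0.1,0,0,0.5,0],[0.1,0,0,2,0],[0.1,0,0,4,0],[0.1,0,0,4,0],[0.1,-4,-0.6,0,0],[0.1,-5,-0.7,0,0],[0.1,-5,-0.7,0,0],[0.1,-3.2,-0.5,0,0]]

```text
time_s: 18.58
tcp_pos: [0.4318, -0.2087, 0.2156]
eef_rot: [180.0, -0.0, 8.2]
contact_force: [0.6, -0.4, -0.2]
gripper_width: 0.048
gripper_force: 0.0
```

Run:
```python
from h import *
a=r.capture("top");b=r.capture("side");s=r.get_state();print({k:s[k] for k in("time_s","tcp_pos","eef_rot","contact_force","gripper_width")})
A=cv2.resize(a[150:300,335:435],None,fx=4,fy=4,interpolation=cv2.INTER_CUBIC)
B=cv2.resize(b[180:330,280:380],None,fx=4,fy=4,interpolation=cv2.INTER_CUBIC)
cv2.imwrite("pics/c4.png",np.hstack([A,B]))
X=[.6062,-.1837,0,.1433]
for n in CI:
    p=proj(n,world(X,[(-174,0,126)]))[0]; print(n,(p-OFF[n])*4+1.5)
```

```text
{'time_s': 18.675, 'tcp_pos': array([ 0.4311, -0.2088,  0.216 ]), 'eef_rot': array([-179.9892,   -0.0611,    8.2015]), 'contact_force': array([ 0.9991, -0.105 ,  1.3796]), 'gripper_width': 0.04813410604204048}
side [623.0987  56.8181]
top [714.6954 545.4791]
```

View pics/c4.png

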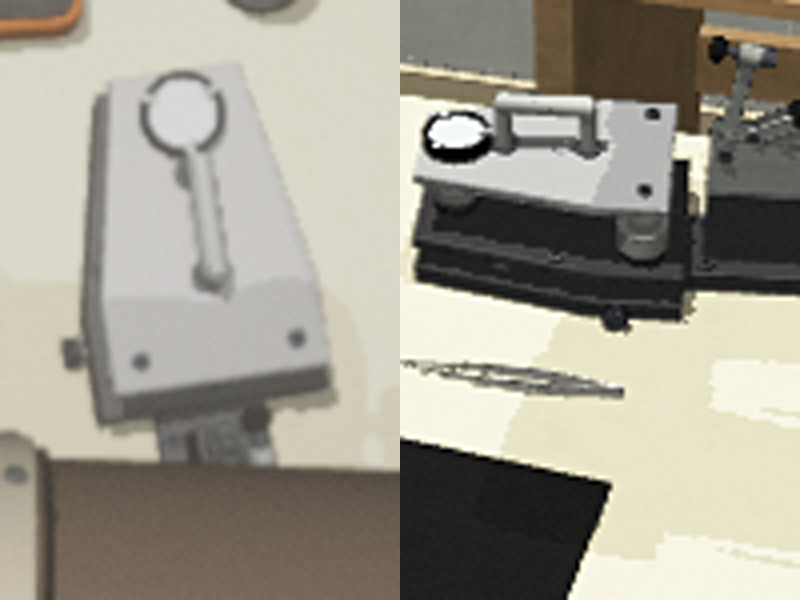

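Run:
```python
import h; from h import *
from scipy.spatial.transform import Rotation as R
h.OFF={"top":(335,150),"side":(280,180)}
P=[("top",(182,111),(51,0,37)),("top",(141,361),(-58,36,28)),("top",(297,338),(-58,-36,28)),("top",(113,394),(-72,50,28)),("top",(328,367),(-72,-50,28)),
("side",(58,135),(51,0,37)),("side",(245,190),(-58,36,28)),("side",(253,114),(-58,-36,28))]
o=[(n,cr(n,u),m) for n,u,m in P]
x,e=fit(o,[.6,-.18,0.05,0.1]); print(x,np.degrees(x[-1])); print(e.ravel())
def f(p): return np.concatenate([proj(n,(R.from_euler("ZYX",p[3:]).apply(np.array(m)/1000)+p[:3]))[0]-u for n,u,m in o])
s=least_squares(f,[*x[:3],x[3],0,0],loss="soft_l1");print(s.x,s.cost)
```

```text
[ 0.6057 -0.1831  0.0523  0.1428] 8.182296898102392
[ 0.1936  0.1309 -0.4444  0.12   -0.3574  0.1371  0.1108  0.6091  0.7001
 -0.6307 -0.4321 -1.2712 -0.0872  0.6943 -0.0047  0.2471]
[ 0.6041 -0.1827  0.051   0.137   0.0497  0.0251] 0.7785047504646188
```

Run:
```python
from h import *
from scipy.interpolate import CubicSpline
P=np.array([(-174,126),(-161,144),(-138,160),(-107,169),(-88,168),(-58,156),(-53,153)],float)
c=least_squares(lambda q:np.hypot(*(P-q[:2]).T)-q[2],[-110,100,70]).x; print(c,np.hypot(*(P-c[:2]).T)-c[2])
a=np.arctan2(P[:,1]-c[1],P[:,0]-c[0]); t=np.linspace(a[0],a[-1],25)
Q=np.c_[c[0]+c[2]*np.cos(t),c[1]+c[2]*np.sin(t)]; d=np.diff(Q,axis=0)/10; th=np.radians(8.23)
print(np.c_[d[:,0]*np.cos(th),d[:,0]*np.sin(th),d[:,1]].round(2).tolist(), np.degrees(a))
```

```text
[-101.7879   86.8048   82.141 ] [ 0.0225  0.1837 -0.478   0.2193  0.2165 -0.2548  0.0908]
[[0.29, 0.04, 0.5], [0.33, 0.05, 0.48], [0.36, 0.05, 0.46], [0.39, 0.06, 0.43], [0.42, 0.06, 0.4], [0.45, 0.06, 0.37], [0.47, 0.07, 0.34], [0.5, 0.07, 0.3], [0.52, 0.07, 0.26], [0.53, 0.08, 0.23], [0.55, 0.08, 0.19], [0.56, 0.08, 0.15], [0.57, 0.08, 0.11], [0.58, 0.08, 0.07], [0.58, 0.08, 0.02], [0.58, 0.08, -0.02], [0.58, 0.08, -0.06], [0.57, 0.08, -0.1], [0.56, 0.08, -0.14], [0.55, 0.08, -0.18], [0.54, 0.08, -0.22], [0.52, 0.08, -0.26], [0.5, 0.07, -0.29], [0.48, 0.07, -0.33]] [151.5078 135.9926 116.3231  93.6283  80.3624  57.6737  53.6086]
```

Request:
jog_arm:
  deltas:
    - [[0.1,0,0,-2,0],[0.1,0,0,-3,0],[0.1,0,0,-2.5,0],[0.1,0,0,-1.2,0],[0.1,0,0,-0.2,0],[0.1,0,0,0,0]]

```text
time_s: 19.42
tcp_pos: [0.4346, -0.2086, 0.1267]
eef_rot: [180.0, -0.1, 8.3]
contact_force: [-0.1, -0.1, 0.7]
gripper_width: 0.0483
gripper_force: 0.0
```

Request:
jog_arm:
  deltas:
    - [[-0.2,0,0,0,0],[-0.5,0,0,0,0],[-0.6,0,0,0,0],[-0.8,0,0,0,0],[-1,0,0,0,0],[-1,0,0,0,0]]
  force: 10

```text
time_s: 20.18
tcp_pos: [0.4341, -0.2094, 0.1264]
eef_rot: [179.9, -0.0, 8.3]
contact_force: [0.6, -5.7, 0.4]
gripper_width: 0.0178
gripper_force: 10.0
```

Request:
jog_arm:
  deltas:
    - [[-1,0,-0.1,0,0],[-1,0.29,0.04,0.5,0],[-1,0.33,0.05,0.48,0],[-1,0.36,0.05,0.46,0],[-1,0.39,0.06,0.43,0],[-1,0.42,0.06,0.4,0],[-1,0.45,0.06,0.37,0],[-1,0,0,0,0]]

```text
time_s: 21.18
tcp_pos: [0.4568, -0.2063, 0.1529]
eef_rot: [180.0, -0.0, 8.3]
contact_force: [-0.6, -3.3, 1.9]
gripper_width: 0.0177
gripper_force: 10.0
```

Request:
jog_arm:
  deltas:
    - [[-1,0.47,0.01,0.34,0],[-1,0.5,0.07,0.3,0],[-1,0.52,0.07,0.26,0],[-1,0.53,0.08,0.23,0],[-1,0.55,0.08,0.19,0],[-1,0.56,0.08,0.15,0],[-1,0.57,0.08,0.11,0],[-1,0,0,0,0]]

```text
time_s: 22.18
tcp_pos: [0.494, -0.2014, 0.1683]
eef_rot: [-180.0, -0.0, 8.3]
contact_force: [-1.2, 2.8, 2.3]
gripper_width: 0.0176
gripper_force: 10.0
```

Request:
jog_arm:
  deltas:
    - [[-1,0.58,0.08,0.07,0],[-1,0.58,0.08,0.02,0],[-1,0.58,0.08,-0.02,0],[-1,0.58,0.08,-0.06,0],[-1,0,0,0,0]]

```text
time_s: 22.8
tcp_pos: [0.5172, -0.1982, 0.1682]
eef_rot: [-180.0, -0.0, 8.3]
contact_force: [-1.4, 5.2, 1.8]
gripper_width: 0.0175
gripper_force: 10.0
```

Request:
jog_arm:
  deltas:
    - [[-1,0.58,0.14,-0.06,0],[-1,0.57,0.08,-0.1,0],[-1,0.56,0.08,-0.14,0],[-1,0.55,0.08,-0.18,0],[-1,0,0,0,0]]

```text
time_s: 23.42
tcp_pos: [0.5389, -0.1946, 0.1628]
eef_rot: [-180.0, 0.1, 8.3]
contact_force: [-3.6, 1.6, -2.4]
gripper_width: 0.0176
gripper_force: 10.0
```

Request:
jog_arm:
  deltas:
    - [[-1,0.4,0.06,-0.2,0],[-1,0.4,0.06,-0.24,0],[-1,0.4,0.06,-0.26,0],[-1,0,0,0,0]]

```text
time_s: 23.92
tcp_pos: [0.5517, -0.1927, 0.1564]
eef_rot: [180.0, -0.0, 8.3]
contact_force: [-2.0, 4.0, -1.8]
gripper_width: 0.0179
gripper_force: 10.0
```

Request:
jog_arm:
  deltas:
    - [[-1,0.15,0.06,-0.13,0],[-1,0.13,0.05,-0.13,0],[-1,0,0,0,0]]

```text
time_s: 24.3
tcp_pos: [0.5544, -0.192, 0.1543]
eef_rot: [180.0, -0.0, 8.3]
contact_force: [-1.0, 0.4, -0.6]
gripper_width: 0.0179
gripper_force: 10.0
```

Request:
jog_arm:
  deltas:
    - [[-1,0.1,0.01,-0.13,0],[-1,0,0,0,0],[-1,0,0,0,0]]

```text
time_s: 24.68
tcp_pos: [0.5555, -0.1918, 0.1532]
eef_rot: [180.0, -0.1, 8.3]
contact_force: [-0.2, 0.9, 5.1]
gripper_width: 0.0178
gripper_force: 10.0
```

```bash
python3 m.py
```

```text
24.975 [ 555.49 -191.78  153.2     0.32    0.85    5.28  190.1    30.34    6.86] [179.9679  -0.0745   8.2773] 0.01784533069553895
```

Request:
jog_arm:
  deltas:
    - [[-1,0.03,0,-0.06,0],[-1,0,0,0,0]]

```text
time_s: 25.22
tcp_pos: [0.5559, -0.1917, 0.1527]
eef_rot: [180.0, -0.1, 8.3]
contact_force: [-0.5, 1.1, 6.1]
gripper_width: 0.0174
gripper_force: 10.0
```

Request:
jog_arm:
  deltas:
    - [[-0.5,0,0,0,0],[-0.3,0,0,0,0],[-0.1,0,0,0,0],[0.1,0,0,0,0],[0.1,0,0,0,0],[0.1,0,0,1,0],[0.1,0,0,4,0],[0.1,0,0,4,0]]

```text
time_s: 26.22
tcp_pos: [0.5551, -0.1917, 0.2437]
eef_rot: [180.0, 0.0, 8.3]
contact_force: [0.2, 0.1, 0.5]
gripper_width: 0.0481
gripper_force: 0.0
```

Request:
jog_arm:
  deltas:
    - [[0.1,-5,0,1,0],[0.1,-5,1,0,0],[0.1,-1,5,0,0],[0.1,0,6,0,0],[0.1,0,6,0,0],[0.1,0,6,0,0],[0.1,0,3,0,0],[0.1,0,0,0,0]]

```text
time_s: 27.22
tcp_pos: [0.4453, 0.0803, 0.2529]
eef_rot: [-180.0, -0.1, 8.5]
contact_force: [-0.1, -0.6, 0.5]
gripper_width: 0.0478
gripper_force: 0.0
```

Run:
```python
from h import *
a=r.capture("top");b=r.capture("side");s=r.get_state();print({k:s[k] for k in("time_s","tcp_pos","contact_force","gripper_width")})
A=cv2.resize(a[150:300,335:435],None,fx=4,fy=4,interpolation=cv2.INTER_CUBIC)
B=cv2.resize(b[180:330,300:400],None,fx=4,fy=4,interpolation=cv2.INTER_CUBIC)
cv2.imwrite("pics/c5.png",np.hstack([A,B]))
```

```text
{'time_s': 27.325, 'tcp_pos': array([0.4452, 0.0785, 0.2526]), 'contact_force': array([ 1.4604, -0.2269,  0.0008]), 'gripper_width': 0.04776033957630503}
```

View pics/c5.png

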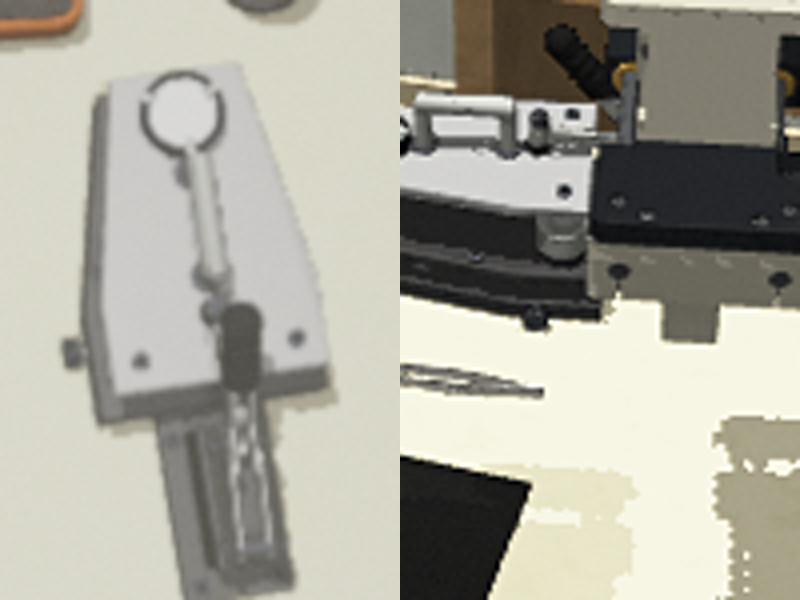

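The top view shows the clamp bar lying over the plate with its foot down at about (212,312). The plate's screws, at (141,361) and (297,338), have not moved, and the arm is clear, so I'm handing in.

```bash
python3 -c "
from plant import r
print(r.close_job())"
```

```text
the job is handed in; nothing more can be done
None
```

The plate is on the three seats of the base, released, with the toggle clamp swung over to its stop and its foot on the plate, and the job is handed in at about 27 s; the largest seat load I read while setting down was about 5.5 N, and the hand-in returned no verdict.

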